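# Stand the toppled bench scope back under its lamp

### The arm

A 6-joint arm with a two-finger parallel gripper is mounted at the origin on the work surface. World frame = base frame: x ahead of the robot, y to its left, z up, the work surface at z = 0. Lengths are in mm, angles in degrees, forces in N, time in s.
With the tool pointing down it reaches from about 300 to 850 mm from the base axis. Payload 4.2 kg.
Tool frame: the origin (TCP) lies at the very end of the fingers, on their centre line; the grasp point (between the pads) lies 19 mm behind it; z points along the fingers, y is the line along which they close (so a half turn about z gives the same grasp; the last joint's range is limited). The gripper opens to 91 mm and grips with 3 to 60 N. Pads are 32 mm wide; open, the fingers measure 118 mm over their backs; the gripper's body (76 mm by 178 mm) begins 60 mm behind the grasp point.
Start: joints at [-74.599, 18.312, 89.639, -0, 72.044, -1.146], TCP at [163.765, -551.206, 179.576] pointing down, gripper open.
Joint ranges: [-177.97, 177.97], [-48.28, 115.42], [12.27, 149.76], [-77.06, 257.06], [2.81, 150.46], [-146.56, 146.56]. Speed limits (degrees/s): [147.25, 147.25, 180, 180, 180, 180].

### API

Orientations are given as [roll, pitch, yaw] about the fixed x, y, z axes, in that order (R = Rz(yaw) Ry(pitch) Rx(roll)).
In Python, from workcell import env, eyes gives the robot as it stands.
- The arm moves only by the tool send_rows, never from a script. Its argument "targets" is text: rows parted by semicolons, each of 7 numbers parted by spaces: the shift along the tool's x, y, z in m, then the turn, a rotation vector about the tool's x, y, z in degrees, then the opening in per cent of the stroke, from 0 (shut) to 100 (fully open). A call has 1 to 12 rows; each row is the pose to reach, as a shift and turn from the pose commanded when the call began, along the tool's axes at that moment; what a row does not reach only later rows make up. A row lasts 1/12 s, in which the tool goes at most 41.7 mm and 7.16 degrees, less where a joint would pass 70% of its speed; a pose out of reach is approached as far as the arm can. A call with a gripper value outside its range is refused whole. The fingers move at their own pace and stop on an object; "grip_force" is the grip in N (left out, the last holds). Time passes only in rows, so rows that repeat a pose let the fingers close. It gives the time, the measured TCP pose, the force, the opening and the grip force at its end, in the units of the state.
- env.state(): the state, without advancing time (a new reading comes with each control period).
- eyes.grab_frame(name): name is "scene" or "top" or "wrist"; returns a dict with "image" (420x560x3 uint8, blue, green, red), "fovy" (degrees; the focal length in pixels is half the picture's height over the tangent of half this angle, whatever the lens; pixels are square), "cx", "cy" (the principal point, pixels), "eye" and "attitude" of the camera in the world. Camera axes: x right, y up, looking along -z (the intrinsics and any distortion apply to the point x, -y, -z); pixel columns grow to the right and rows downward; lengths in mm; the calibration is good to about 2 mm. A picture is of the moment at which its call begins. There is no depth.
- env.job_done(): hands the job in; it is judged then, once.
The state is a dict: "time_s": time; "qpos": joint angles; "qvel": joint speeds; "effort": joint torques, N m; "ee_pos": TCP position; "ee_rot": TCP orientation; "force": force on the tool from outside, world axes, zero at the start; "torque": the same for the moment, N m; "gripper_width": finger opening in mm; "gripper_force": force on a finger pad.
Only numpy, scipy, OpenCV 4.12 (cv2) and the standard library are available. Lean on these libraries where they do the work, as an engineer would, in place of code of your own. Each camera call takes 0.05 s, during which the arm holds its last target. There are 200 camera calls.

### The job

The black bench scope has toppled over on the watchmaker's bench. Stand it upright again, foot down, on the plate of the inspection station under the overhanging lamp, pushed home so that its foot is snug against both bars of the V stop, then let go of it. Set it down gently without banging it on the station, and leave everything else on the bench where it is.

Things in the scene. Friction and masses are not known exactly. Their poses are not given: they have to be found in the camera images.
- scope: the toppled scope: a round black standing magnifier 112 mm long, 0.19 to 0.34 kg: foot 62 mm across, 12 mm thick; straight barrel 40 mm across from 12 to 94 mm; eyepiece with the lens 48 mm across from 94 to 112 mm. Origin: centre of the foot's underside; z axis along the barrel, foot to eyepiece (up when it stands properly)
- scope_grip (a point): point on the scope's axis in the barrel, 66 mm from the foot's underside; axes as the scope's. At the start the scope lies on the bench on the rims of foot and eyepiece, the eyepiece roughly towards the robot, 4 degrees lower than the foot; the axis here is 27 mm above the bench. It rolls if pushed sideways
- station: fixed inspection station. Origin on the bench straight below the seat; x axis points into the V stop, away from the robot; z up. Metal plate 12 mm thick, x = -100 to +90 mm, y = -65 to +65 mm. V stop on it: two steel bars 8 mm thick, 40 mm long, 10 mm above the plate, at 45 degrees either side of the x axis, open to -x. All rigid
- seat (a point): point on top of the plate (12 mm above the bench) where the centre of the scope's foot (radius 31 mm) is when the foot touches both bars of the V; axes as the station's. The bars' faces stand 31 mm from here, towards (+x, +y) and (+x, -y)
- lamp_edge (a point): middle of the lower front edge of the station's rigid lamp head, 8 mm beyond the seat in the station's x and 170 mm above the bench. From here the head reaches 90 mm in +x, 55 mm to either side in y and 22 mm up; a post 70 mm beyond carries it
- dome: glass dust dome with a knob on top, 72 mm across, 72 mm high; a bystander; origin at the centre of its underside
- cushion: round black rubber casing cushion, 84 mm across, 24 mm high, lying flat; a bystander; origin at the centre of its underside
- steel_box: plain metal box, 70 x 120 x 44 mm high; a bystander; origin at the centre of its underside
- bottle: closed amber glass bottle with a black cap, 48 mm across, 100 mm high, standing; a bystander; origin at the centre of its underside
- short_loupe: short black loupe standing on its flange, 48 mm across, 34 mm high; a bystander, not the scope; origin at the centre of its underside
- holder: round brass and steel movement holder, 60 mm across, 28 mm high; a bystander; origin at the centre of its underside
There are look-alikes about, which are no part of the job. Leave any orange look-alike of the station alone.

How it is judged:
By the outcome, as a careful person would: the job done as asked, in the order asked, and still so for the second after the job is handed in, with the robot touching nothing.
It also fails if it takes over 46 s, if anything falls off the work surface, if the arm or the gripper's body presses on something with over 40 N, if the wrist force passes 120 N, or if a joint passes its speed limit or range.

## Working session

There is one attempt and no reset: what is moved stays moved. The work goes in short steps, Python scripts to look and compute and a tool call to move; the robot and the scene stay as the last step left them, time stands still between calls to the robot, and variables do not carry over. Pictures are saved under pics/ and viewed, at most 10 in all, crops included, and the job is handed in when it is done.

Besides the shell and the picture viewer there is one more tool, called after "Request:" in YAML: its name, and indented under it one key for each argument. send_rows: Moves the arm, as the interface text tells. Its arguments: {"type":"object","properties":{"targets":{"type":"string"},"grip_force":{"type":"number"}},"required":["targets"]}

```bash
ls; mkdir -p pics
python3 - <<'E'
from workcell import env, eyes
import cv2
for n in ["scene","top"]:
    f=eyes.grab_frame(n); cv2.imwrite(f"pics/{n}0.png",f["image"]); print(n,{k:v for k,v in f.items() if k!="image"})
print(env.state())
E
```

```text
pics
scene {'fovy': 55.32541391939174, 'cx': 281.88023408052163, 'cy': 203.76510523621292, 'eye': array([1243.3254947 ,  256.30622295,  699.05018771]), 'attitude': array([ 51.2015853 ,  -1.17330941, 109.23546158])}
top {'fovy': 53.74690330079491, 'cx': 284.51223712584164, 'cy': 208.75908988895495, 'eye': array([ 459.56530613,   25.66386779, 1065.46140906]), 'attitude': array([  6.7722937 ,   0.39846396, -89.92293806])}
{'time_s': 0.1, 'qpos': array([-7.45965940e+01,  1.83458529e+01,  8.96993096e+01, -2.08326636e-03,
        7.20420637e+01, -1.14577990e+00]), 'qvel': array([-0.04973619, -0.13998458, -0.07862706, -0.03636436,  0.00235777,
       -0.06708476]), 'effort': array([ 1.07976910e-03, -4.13332665e+01, -2.32509255e+01,  7.30034150e-02,
        4.21612489e-02, -4.85714611e-05]), 'ee_pos': array([ 163.64019577, -550.70625727,  178.82640576]), 'ee_rot': array([-1.79912752e+02,  2.36199608e-04,  1.65498299e+01]), 'force': array([-0.16506537, -0.04030839,  0.48648034]), 'torque': array([-0.02051232, -0.05040151, -0.01107185]), 'gripper_force': 0.0, 'gripper_width': 91.12470248626677}
```

View pics/scene0.png

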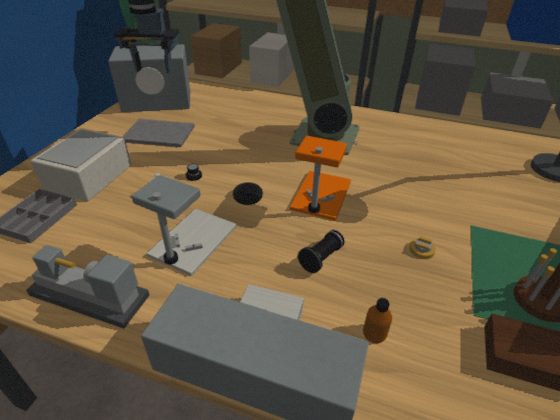

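View pics/top0.png

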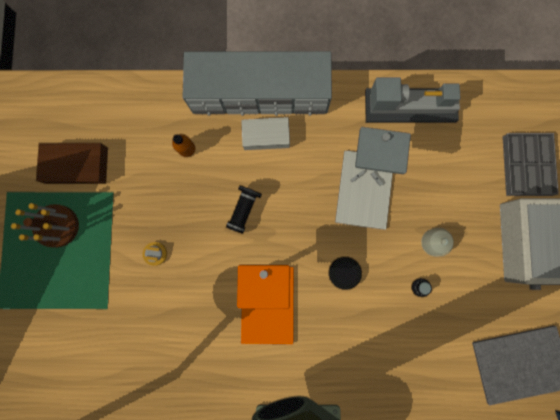

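Scene: the scope lies at top (242,210) / scene (321,250). Top also shows the grey station plate at (367,188) with its lamp at (383,150). Things it could be mistaken for:
- short loupe: top (421,287)
- cushion: top (345,272)
- bottle: top (183,145)
- orange station: top (266,305)

I pick the lying dumbbell shape at (242,210) and check it in a close crop.

```bash
cat > h.py <<'E'
import numpy as np, cv2
from scipy.spatial.transform import Rotation as R
def cam(f):
    H=f["image"].shape[0]; F=H/2/np.tan(np.radians(f["fovy"]/2))
    return F,f["cx"],f["cy"],np.array(f["eye"]),R.from_euler("xyz",f["attitude"],degrees=True).as_matrix()
def proj(c,P):
    F,cx,cy,e,A=c; q=(np.atleast_2d(P)-e)@A
    return np.c_[cx+F*q[:,0]/-q[:,2], cy-F*q[:,1]/-q[:,2]]
def ray(c,uv,z):
    F,cx,cy,e,A=c; uv=np.atleast_2d(uv).astype(float)
    d=np.c_[(uv[:,0]-cx)/F,-(uv[:,1]-cy)/F,-np.ones(len(uv))]@A.T
    return e+d*((z-e[2])/d[:,2])[:,None]
E
python3 - <<'E'
from h import *
import pickle
from workcell import env, eyes
f={n:eyes.grab_frame(n) for n in["top","scene"]}
pickle.dump(f,open("f0.pkl","wb"))
a=cv2.resize(f["top"]["image"][120:240,215:415],None,fx=4,fy=4,interpolation=cv2.INTER_CUBIC)
b=cv2.resize(f["scene"]["image"][170:280,125:355],None,fx=3.4,fy=3.4,interpolation=cv2.INTER_CUBIC)
cv2.imwrite("pics/a.png",a);cv2.imwrite("pics/b.png",b)
c=cam(f["top"]);print(ray(c,[[248,192],[236,228],[337,220],[388,228]],12).round()); s=cam(f["scene"]);print(ray(s,[[312,259],[337,238],[149,252],[192,269],[236,230]],20).round()); print(proj(c,[[0,0,0]]),proj(s,[[0,0,0]]))
E
```

```text
[[ 628.  127.   12.]
 [ 535.  157.   12.]
 [ 556. -101.   12.]
 [ 536. -230.   12.]]
[[ 609.  124.   20.]
 [ 520.  162.   20.]
 [ 720. -240.   20.]
 [ 732. -120.   20.]
 [ 580.  -82.   20.]]
[[297.91313254 449.07726709]] [[325.09815391 135.78265502]]
```

View pics/a.png

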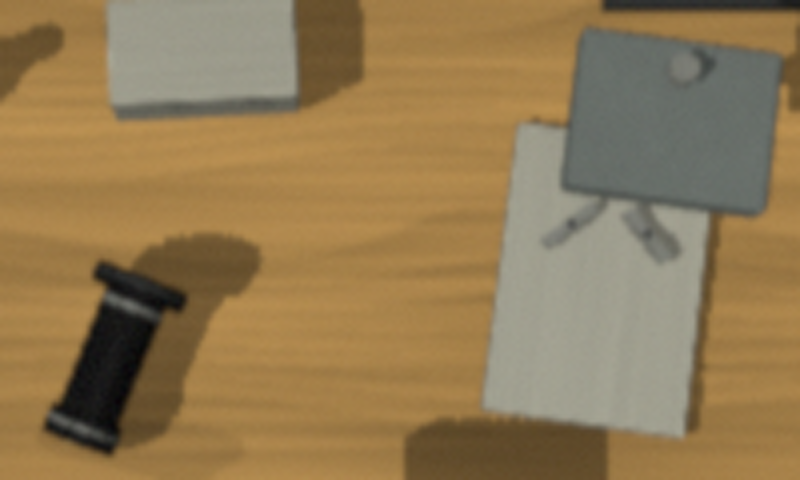

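View pics/b.png

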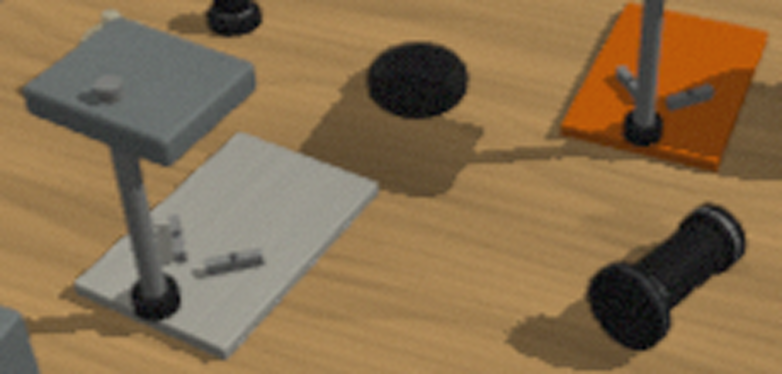

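Run:
```python
from h import *
import pickle
from scipy.optimize import least_squares, minimize
f=pickle.load(open("f0.pkl","rb"));c=cam(f["top"]);s=cam(f["scene"])
T=lambda p:(np.array(p)+.5)/4-.5+[215,120]
S=lambda p:(np.array(p)+.5)/3.4-.5+[125,170]
L=[[-100,65,12],[-100,-65,12],[90,65,12],[8,55,192],[8,-55,192],[98,55,192],[98,-55,192]]
ut=T([[485,410],[686,437],[519,121],[562,190],[763,214],[584,28],[782,54]])
Ls=[[-100,65,12],[-100,-65,12],[90,-65,12],[90,65,12]]
us=S([[379,185],[240,132],[75,287],[227,349]])
def W(q,L):
    a=np.radians(q[2]);Rz=np.array([[np.cos(a),-np.sin(a),0],[np.sin(a),np.cos(a),0],[0,0,1]])
    return np.array(L)@Rz.T+[q[0],q[1],0]
ft=lambda q:(proj(c,W(q,L))-ut).ravel(); fs=lambda q:(proj(s,W(q,Ls))-us).ravel()
for fn in (ft,fs,lambda q:np.r_[ft(q),fs(q)]):
    r=least_squares(fn,[650,-170,0],loss="soft_l1");print("station",r.x.round(1),r.fun.round(1))
# scope silhouettes
cyl=[(0,12,31),(12,94,20),(94,112,24)]
th=np.linspace(0,2*np.pi,40)
def pts(q):
    yaw=np.radians(q[2]);t=np.radians(4)
    ax=np.array([np.cos(yaw)*np.cos(t),np.sin(yaw)*np.cos(t),-np.sin(t)])
    u=np.array([-np.sin(yaw),np.cos(yaw),0]);v=np.cross(ax,u);g=np.array([q[0],q[1],27.])
    return [np.array([g+ax*(z-66)+r*(np.cos(a)*u+np.sin(a)*v) for z in(z0,z1) for a in th]) for z0,z1,r in cyl]
K=8
def sil(cm,q,sh,o):
    m=np.zeros((sh[0]*K,sh[1]*K),np.uint8)
    for P in pts(q):
        h=cv2.convexHull(((proj(cm,P)-o+.5)*K).astype(np.float32))
        cv2.fillConvexPoly(m,h.round().astype(np.int32),255)
    return cv2.resize(m,(sh[1],sh[0]),interpolation=cv2.INTER_AREA)/255.
for n,cm,(r0,r1,c0,c1) in(("top",c,(178,240,218,268)),("scene",s,(222,280,290,355))):
    im=f[n]["image"][r0:r1,c0:c1].max(2).astype(float)  
    im=f[n]["image"][r0:r1,c0:c1,2].astype(float)
    sat=np.ptp(f[n]["image"][r0:r1,c0:c1].astype(float),axis=2)
    m=np.clip((40-sat)/25,0,1)
    fn=lambda q:np.abs(sil(cm,q,m.shape,np.array([c0,r0]))-m).sum()
    best=min((minimize(fn,[575,142,y],method="Nelder-Mead",options=dict(initial_simplex=[[575,142,y],[585,142,y],[575,152,y],[575,142,y+10]])) for y in(150,160,170)),key=lambda r:r.fun)
    print(n,best.x.round(1),best.fun.round(1),m.sum())
```

```text
station [ 639.5 -173.5   -7.6] [-0.7  0.6 -0.1  0.6 -0.5  0.6  0.2 -0.6  1.1  0.  -0.5 -0.4  0.5 -0.5]
station [ 640.  -172.    -7.5] [ 0.4 -0.5 -0.2 -0.1 -0.4 -0.4  0.1  1. ]
station [ 639.5 -173.1   -7.6] [-0.9  0.6 -0.3  0.6 -0.7  0.7  0.  -0.6  0.9  0.  -0.8 -0.4  0.3 -0.5
  0.1 -0.7 -0.4 -0.4 -0.6 -0.7 -0.2  0.8]
top [571.  143.3 158.2] 96.8 701.72
scene [567.9 142.9 158.4] 55.8 970.32
```

Scope found with both views agreeing: grip point about (569.5, 143), axis heading (eyepiece) about 158.3°. The station seat is about (639.5, -173), yaw -7.6°. Next I move towards a hover over the scope.

Request:
send_rows:
  targets: "0.35 -0.33 -0.03 0 0 -84 100;0.35 -0.33 -0.03 0 0 -84 100;0.35 -0.33 -0.03 0 0 -84 100;0.35 -0.33 -0.03 0 0 -84 100;0.35 -0.33 -0.03 0 0 -84 100;0.35 -0.33 -0.03 0 0 -84 100;0.35 -0.33 -0.03 0 0 -84 100;0.35 -0.33 -0.03 0 0 -84 100;0.35 -0.33 -0.03 0 0 -84 100;0.35 -0.33 -0.03 0 0 -84 100;0.35 -0.33 -0.03 0 0 -84 100;0.35 -0.33 -0.03 0 0 -84 100"

```text
time_s: 1.2
ee_pos: [406.6, -131.9, 209.9]
ee_rot: [179.9, -0.0, 101.0]
force: [-0.3, -0.7, -0.8]
gripper_width: 91.3
gripper_force: 0.0
```

```bash
cat > log.py <<'E'
from workcell import env
import json
s=env.state()
open("log.txt","a").write(json.dumps([list(s["qpos"]),list(s["ee_pos"]),list(s["ee_rot"])])+"\n")
print(s["time_s"],s["qpos"].round(1),s["ee_pos"].round(1),s["ee_rot"].round(1),s["force"].round(1),s["gripper_width"],s["gripper_force"])
E
python3 log.py
```

```text
1.2 [-1.960e+01  3.600e+00  1.041e+02  1.000e-01  7.220e+01 -3.060e+01] [ 406.6 -131.9  209.9] [179.9  -0.  101. ] [-0.3 -0.7 -0.8] 91.29643030242437 0.0
```

Request:
send_rows:
  targets: "0.242 0.203 -0.02 0 0 -57.7 100;0.242 0.203 -0.02 0 0 -57.7 100;0.242 0.203 -0.02 0 0 -57.7 100;0.242 0.203 -0.02 0 0 -57.7 100;0.242 0.203 -0.02 0 0 -57.7 100;0.242 0.203 -0.02 0 0 -57.7 100;0.242 0.203 -0.02 0 0 -57.7 100;0.242 0.203 -0.02 0 0 -57.7 100;0.242 0.203 -0.02 0 0 -57.7 100;0.242 0.203 -0.02 0 0 -57.7 100"

```text
time_s: 2.03
ee_pos: [560.5, 140.8, 228.7]
ee_rot: [-179.9, -0.1, 158.3]
force: [-0.2, -0.3, -1.2]
gripper_width: 90.9
gripper_force: 0.0
```

```bash
python3 log.py
```

```text
2.0333 [ 13.   17.2  84.2  -0.   78.7 -55.3] [560.5 140.8 228.7] [-1.799e+02 -1.000e-01  1.583e+02] [-0.2 -0.3 -1.2] 90.88530139795121 0.0
```

Request:
send_rows:
  targets: "0 0 -0.03 0 -7 0 100;0 0 -0.03 0 -14 0 100;0 0 -0.03 0 -20 0 100;0 0 -0.03 0 -25 0 100;0 0 -0.03 0 -30 0 100;0 0 -0.03 0 -30 0 100"

```text
time_s: 2.53
ee_pos: [555.7, 138.2, 257.1]
ee_rot: [-179.7, 29.9, 158.4]
force: [-1.7, -0.7, 0.0]
gripper_width: 90.9
gripper_force: 0.0
```

```bash
python3 log.py
cat > kin.py <<'E'
from h import *
import json
from scipy.optimize import least_squares
def fk(p,q):
    a1,h,L2,a3,L3,d=p; q=np.radians(q)
    rz=lambda a:R.from_rotvec([0,0,a]); ry=lambda a:R.from_rotvec([0,a,0])
    B=rz(q[0]); A=B*ry(q[1]); C=A*ry(q[2]); D=C*rz(q[3])*ry(q[4]); E=D*rz(S6*q[5]+np.pi/2*0)
    pos=np.array([0,0,h])+B.apply([a1,0,0])+A.apply([0,0,L2])+C.apply([a3,0,L3])+D.apply([0,0,d])
    return pos,E
S6=1
E
python3 - <<'E'
from kin import *
D=[json.loads(l) for l in open("log.txt")]
D.append([[-74.5966,18.3459,89.6993,0,72.042,-1.1458],[163.64,-550.706,178.826],[-179.913,0,16.55]])
fn=lambda p:np.concatenate([fk(p,q)[0]-x for q,x,_ in D])
r=least_squares(fn,[0,300,400,0,400,200]); print(r.x,r.fun.round(1),np.linalg.svd(r.jac)[1].round(2))
for q,x,e in D: print((R.from_euler("xyz",e,degrees=True).inv()*fk(r.x,q)[1]).as_euler("zyx",degrees=True).round(1),(fk(r.x,q)[1].inv()*R.from_euler("xyz",e,degrees=True)).as_matrix().round(2).tolist())
E
```

```text
2.5333 [ 26.8   4.7 103.2 -27.4  54.7 -28.9] [555.7 138.2 257.1] [-179.7   29.9  158.4] [-1.7 -0.7  0. ] 90.87665215108558 0.0
[ 13.68127233 123.47589451 581.17599865  20.73934752 405.23630336
 349.77504876] [ -0.9 -11.9   0.7   2.5 -11.2   0.   -1.5  -5.1  -2.  -10.9  -3.6   1.3] [3.95 2.85 0.41 0.22 0.07 0.05]
[-90.   0.  -0.] [[0.0, -1.0, 0.0], [1.0, 0.0, 0.0], [-0.0, 0.0, 1.0]]
[-90.   0.   0.] [[0.0, -1.0, -0.0], [1.0, 0.0, -0.0], [0.0, -0.0, 1.0]]
[-90.   0.  -0.] [[0.0, -1.0, -0.0], [1.0, 0.0, 0.0], [-0.0, -0.0, 1.0]]
[-90.   0.   0.] [[0.0, -1.0, -0.0], [1.0, 0.0, -0.0], [0.0, -0.0, 1.0]]
```

Run:
```python
s=open("kin.py").read()
s=s.replace("a1,h,L2,a3,L3,d=p","a1,h,L2,a3,L3,d,b=p").replace("A.apply([0,0,L2])","A.apply([0,b,L2])").replace("np.pi/2*0","np.pi/2")
open("kin.py","w").write(s)
from kin import *
D=[json.loads(l) for l in open("log.txt")]
D.append([[-74.5966,18.3459,89.6993,0,72.042,-1.1458],[163.64,-550.706,178.826],[-179.913,0,16.55]])
fn=lambda p:np.concatenate([fk(p,q)[0]-x for q,x,_ in D])
for x0 in([0,300,400,0,400,200,0],[0,375,400,0,450,250,-20]):
    r=least_squares(fn,x0); print(r.x.round(1),r.fun.round(2),np.linalg.svd(r.jac)[1].round(3))
g=lambda p:np.r_[fn(p),np.array([p[0],p[3]])*.3]
r=least_squares(g,x0);print(r.x.round(1),r.fun.round(2))
```

```text
[  0.  140.3 591.8  25.2 417.  370.1  11.5] [-0.   -0.    0.    0.   -0.    0.   -0.   -0.   -0.    0.01  0.    0.  ] [3.954 2.853 2.006 0.381 0.215 0.069 0.053]
[  0.  140.3 591.8  25.2 417.  370.1  11.5] [-0.   -0.    0.    0.   -0.    0.   -0.   -0.   -0.    0.01  0.    0.  ] [3.954 2.853 2.006 0.381 0.215 0.069 0.053]
[ -0.7 111.5 596.1   2.1 410.2 369.6  11.5] [ 0.1  -0.09  0.14 -1.48 -0.39 -0.13  0.05  0.17  0.07  0.33 -1.31 -0.08
 -0.21  0.62]
```

```bash
cat >> kin.py <<'E'
P=[0,140.3,591.8,25.2,417,370.1,11.5]
lo=np.array([-177.97,-48.28,12.27,-77.06,2.81,-146.56]);hi=np.array([177.97,115.42,149.76,257.06,150.46,146.56])
def ik(pos,Rm,q0):
    def fn(q):
        x,E=fk(P,q); return np.r_[(x-pos)/3,(E.inv()*Rm).as_rotvec(degrees=True)]
    r=least_squares(fn,np.clip(q0,lo+.1,hi-.1),bounds=(lo,hi)); return r.x,np.abs(r.fun).max()
def tool(psi,delta):  # z heading psi, delta below horizontal, x up
    p,d=np.radians([psi,delta]); z=np.array([np.cos(d)*np.cos(p),np.cos(d)*np.sin(p),-np.sin(d)])
    x=np.array([np.sin(d)*np.cos(p),np.sin(d)*np.sin(p),np.cos(d)]); return R.from_matrix(np.c_[x,np.cross(z,x),z])
def wrist(pos,Rm): return pos-370.1*Rm.apply([0,0,1])
E
python3 - <<'E'
from kin import *
seat=np.array([639.5,-173,12]); a=np.array([np.cos(np.radians(158.3)),np.sin(np.radians(158.3)),0])
d=14
seeds=[[0,20,90,j4,60,j6] for j4 in(0,-60,90,180,230) for j6 in(-90,-30,90)]
for dl,g in((10,62),(20,62),(28,62),(35,56),(42,50)):
    gam=dl+4
    t=-a*np.sin(np.radians(gam))+[0,0,-np.cos(np.radians(gam))]
    pp=np.array([569.5,143,27])-(66-g)*-a*-1+d*t
    x=a*np.cos(np.radians(gam))+[0,0,-np.sin(np.radians(gam))]
    # tool x at pick = a tilted
    Rp=R.from_matrix(np.c_[x,np.cross(t,x),t]); q,e=ik(pp,Rp,[26,5,103,-27,55,-29]); print("PICK",dl,q.round(),e.round(2),pp.round())
    for psi in(-75,-60,-40,-20,0,30):
        Rm=tool(psi,dl); pos=seat+[0,0,g]+d*Rm.apply([0,0,1]); sols=set()
        for s in seeds:
            q,e=ik(pos,Rm,s)
            if e<.05: sols.add(tuple(q.round().astype(int)))
        print(dl,psi,wrist(pos,Rm).round(),sols)
E
```

```text
PICK 10 [ 18.  24. 110. -15.  36. -39.] 0.0 [576. 140.  13.]
10 -75 [549. 166. 136.] set()
10 -60 [464. 131. 136.] {(np.int64(14), np.int64(46), np.int64(123), np.int64(257), np.int64(77), np.int64(-101))}
10 -40 [371.  52. 136.] {(np.int64(6), np.int64(46), np.int64(138), np.int64(226), np.int64(83), np.int64(-87))}
10 -20 [310. -53. 136.] {(np.int64(-12), np.int64(48), np.int64(146), np.int64(188), np.int64(94), np.int64(-88))}
10 0 [ 289. -173.  136.] {(np.int64(-33), np.int64(47), np.int64(143), np.int64(148), np.int64(89), np.int64(-95))}
10 30 [ 336. -348.  136.] {(np.int64(-47), np.int64(46), np.int64(123), np.int64(100), np.int64(78), np.int64(-79))}
PICK 20 [ 23.  23. 117. -37.  28. -14.] 0.0 [579. 139.  14.]
20 -75 [553. 150. 196.] set()
20 -60 [472. 117. 196.] set()
20 -40 [383.  42. 196.] {(np.int64(5), np.int64(37), np.int64(136), np.int64(227), np.int64(65), np.int64(-96))}
20 -20 [325. -59. 196.] {(np.int64(-12), np.int64(37), np.int64(143), np.int64(188), np.int64(70), np.int64(-90))}
20 0 [ 305. -173.  196.] {(np.int64(-31), np.int64(37), np.int64(140), np.int64(148)
[... 1450 characters left out ...]
), np.int64(51), np.int64(-52))}
PICK 42 [ 32.  26. 122. -77.  35.  32.] 5.87 [594. 133.  17.]
42 -75 [571.  83. 300.] {(np.int64(7), np.int64(33), np.int64(106), np.int64(-64), np.int64(55), np.int64(-142))}
42 -60 [507.  56. 300.] set()
42 -40 [437.  -3. 300.] {(np.int64(-2), np.int64(25), np.int64(125), np.int64(249), np.int64(29), np.int64(-128))}
42 -20 [391. -82. 300.] {(np.int64(-14), np.int64(23), np.int64(130), np.int64(193), np.int64(22), np.int64(-98))}
42 0 [ 375. -173.  300.] {(np.int64(-26), np.int64(24), np.int64(128), np.int64(130), np.int64(26), np.int64(-61))}
42 30 [ 410. -305.  300.] {(np.int64(-38), np.int64(29), np.int64(115), np.int64(77), np.int64(45), np.int64(-41))}
```

```bash
cat > delta.py <<'E'
from kin import *
from workcell import env
def delta(pos,Rm,show=True):
    s=env.state(); C=R.from_euler("xyz",s["ee_rot"],degrees=True)
    sh=C.inv().apply(pos-s["ee_pos"])/1000; rv=(C.inv()*Rm).as_rotvec(degrees=True)
    print("shift m",sh.round(4),"rotvec",rv.round(1),"rows>=",round(max(np.linalg.norm(sh)/.0417,np.linalg.norm(rv)/7.16),1))
a=np.array([np.cos(np.radians(158.3)),np.sin(np.radians(158.3)),0])
def pick(gam=24,g=62,d=14,back=0):
    t=-a*np.sin(np.radians(gam))+[0,0,-np.cos(np.radians(gam))]
    x=a*np.cos(np.radians(gam))+[0,0,-np.sin(np.radians(gam))]
    return np.array([569.5,143,27])-(66-g)*a+(d-back)*t, R.from_matrix(np.c_[x,np.cross(t,x),t])
E
python3 - <<'E'
from delta import *
delta(*pick(back=100))
E
```

```text
shift m [0.0927 0.0102 0.1215] rotvec [-0.2  5.9  0.1] rows>= 3.7
```

Request:
send_rows:
  targets: "0.03 0.003 0.03 0 3 0 100;0.06 0.007 0.06 0 6 0 100;0.08 0.01 0.09 0 6 0 100;0.093 0.01 0.11 0 6 0 100;0.093 0.01 0.121 0 6 0 100;0.093 0.01 0.121 0 6 0 100;0.093 0.01 0.121 0 6 0 100;0.093 0.01 0.121 0 6 0 100"

```text
time_s: 3.2
ee_pos: [547.6, 156.6, 110.5]
ee_rot: [179.8, 24.2, 158.1]
force: [-0.3, 0.1, -0.0]
gripper_width: 90.9
gripper_force: 0.0
```

Run:
```python
from delta import *
from workcell import eyes
delta(*pick())
f=eyes.grab_frame("wrist"); print(f["fovy"],f["eye"])
c=cam(f); im=f["image"].copy()
A=np.array([569.5,143,27]);
for l in(0,12,66,94,112):
    z=(l-66); p=A+a*z*np.cos(np.radians(4))-[0,0,z*np.sin(np.radians(4))]
    cv2.circle(im,tuple(proj(c,p)[0].round().astype(int).tolist()),3,(0,0,255),-1)
cv2.imwrite("pics/w1.png",im)
```

```text
shift m [ 0.0073 -0.0047  0.1022] rotvec [ 0.1  0.2 -0.2] rows>= 2.5
69.45123836741845 [409.01925032 212.77105415 269.43451628]
```

View pics/w1.png

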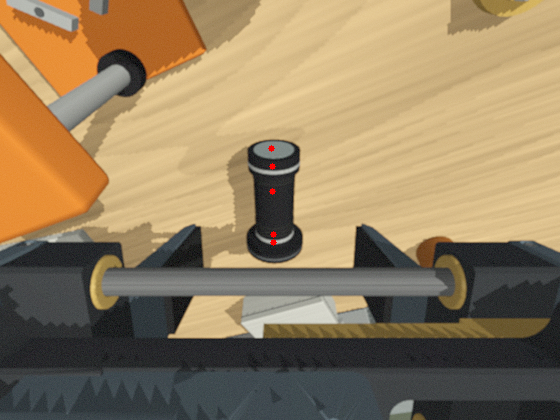

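The wrist view shows the scope axis from (273,149) to (273,240), with my projected points lying on it. The orange lamp is close at left (100,180), so I check the body's clearance to it before descending.

Run:
```python
from delta import *
import pickle
f=pickle.load(open("f0.pkl","rb"));c=cam(f["top"])
o=ray(c,[[238,266],[293,265],[293,310],[239,309]],192);print(o.round())
p,Rm=pick()
for b in (100,50,0):
    p,Rm=pick(back=b)
    for k in(79,160,230): print(b,k,[(p+Rm.apply([sx*38,sy*89,-k])).round().tolist() for sx in(1,-1) for sy in(1,-1)])
```

```text
[[443. 129. 192.]
 [445.  14. 192.]
 [353.  14. 192.]
 [355. 126. 192.]]
100 79 [[512.0, 262.0, 162.0], [446.0, 96.0, 162.0], [576.0, 236.0, 193.0], [510.0, 71.0, 193.0]]
100 160 [[481.0, 274.0, 236.0], [415.0, 109.0, 236.0], [545.0, 248.0, 267.0], [480.0, 83.0, 267.0]]
100 230 [[454.0, 285.0, 300.0], [389.0, 119.0, 300.0], [519.0, 259.0, 331.0], [453.0, 94.0, 331.0]]
50 79 [[530.0, 254.0, 117.0], [465.0, 89.0, 117.0], [595.0, 229.0, 148.0], [529.0, 63.0, 148.0]]
50 160 [[500.0, 267.0, 191.0], [434.0, 101.0, 191.0], [564.0, 241.0, 222.0], [498.0, 75.0, 222.0]]
50 230 [[473.0, 277.0, 255.0], [408.0, 112.0, 255.0], [538.0, 251.0, 285.0], [472.0, 86.0, 285.0]]
0 79 [[549.0, 247.0, 71.0], [483.0, 81.0, 71.0], [614.0, 221.0, 102.0], [548.0, 56.0, 102.0]]
0 160 [[519.0, 259.0, 145.0], [453.0, 94.0, 145.0], [583.0, 233.0, 176.0], [517.0, 68.0, 176.0]]
0 230 [[492.0, 270.0, 209.0], [426.0, 104.0, 209.0], [557.0, 244.0, 240.0], [491.0, 78.0, 240.0]]
```

Run:
```python
from delta import *
p,Rm=pick(18,50,14); print(p.round(1)); q,e=ik(p,Rm,[20,20,110,-30,40,-30]);print(q.round(),e)
for k in(79,160,200,230): print(k,(p+Rm.apply([38,-89,-k])).round())
delta(p+[0,0,100],Rm)
seat=np.array([639.5,-173,12])
for psi in(-8,0,10,15):
    T=tool(psi,14);pos=seat+[0,0,50]+14*T.apply([0,0,1])
    for back in(0,60):
        x=pos-back*np.array([np.cos(np.radians(-7.6)),np.sin(np.radians(-7.6)),0])
        q,e=ik(x,T,[-33,47,143,148,80,-90]);print(psi,q.round(),round(e,3),wrist(x,T).round())
```

```text
[588.4 135.5  13.7]
[ 19.  24. 112. -22.  32. -32.] 3.0316490059097606e-13
79 [499.  75.  77.]
160 [476.  84. 154.]
200 [464.  89. 192.]
230 [456.  92. 221.]
shift m [-0.0433 -0.0046  0.0159] rotvec [ 0.1  6.2 -0.2] rows>= 1.1
-8 [-25.  46. 145. 164.  86. -93.] 0.0 [ 297. -125.  148.]
-8 [-32.  44. 150. 154.  86. -96.] 3.24 [ 238. -117.  148.]
0 [-32.  45. 142. 148.  82. -94.] 0.0 [ 294. -173.  148.]
0 [ -38.   48.  150.  143.   90. -101.] 0.301 [ 235. -165.  148.]
10 [-40.  44. 137. 131.  77. -91.] 0.0 [ 299. -233.  148.]
10 [-45.  45. 144. 126.  81. -98.] 0.0 [ 240. -225.  148.]
15 [-42.  44. 134. 122.  75. -88.] 0.0 [ 306. -262.  148.]
15 [-48.  45. 140. 118.  78. -95.] 0.0 [ 246. -254.  148.]
```

Request:
send_rows:
  targets: "-0.022 -0.002 0.008 0 3 0 100;-0.043 -0.005 0.016 0 6 0 100;-0.043 -0.005 0.016 0 6 0 100;-0.043 -0.005 0.016 0 6 0 100;-0.043 -0.005 0.016 0 6 0 100"

```text
time_s: 3.67
ee_pos: [586.1, 134.8, 111.8]
ee_rot: [180.0, 18.0, 158.2]
force: [-0.5, 0.2, -0.0]
gripper_width: 91.4
gripper_force: 0.0
```

Run:
```python
from delta import *
delta(*pick(18,50,14))
```

```text
shift m [0.0286 0.0015 0.0939] rotvec [-0.   0.  -0.1] rows>= 2.4
```

Request:
send_rows:
  targets: "0.007 0 0.022 0 0 0 100;0.013 0.001 0.045 0 0 0 100;0.02 0.001 0.066 0 0 0 100;0.025 0.0015 0.083 0 0 0 100;0.0286 0.0015 0.094 0 0 0 100;0.0286 0.0015 0.094 0 0 0 100;0.0286 0.0015 0.094 0 0 0 100;0.0286 0.0015 0.094 0 0 0 100"

```text
time_s: 4.33
ee_pos: [588.8, 136.4, 14.0]
ee_rot: [179.9, 18.1, 158.3]
force: [0.6, 0.2, 0.5]
gripper_width: 91.5
gripper_force: 0.0
```

Request:
send_rows:
  targets: "0 0 0 0 0 0 60;0 0 0 0 0 0 55;0 0 0 0 0 0 50;0 0 0 0 0 0 46;0 0 0 0 0 0 42;0 0 0 0 0 0 35;0 0 0 0 0 0 30;0 0 0 0 0 0 30;0 0 0 0 0 0 30;0 0 0 0 0 0 30;0 0 0 0 0 0 30;0 0 0 0 0 0 30"
  grip_force: 30

```text
time_s: 5.33
ee_pos: [588.6, 135.7, 12.8]
ee_rot: [-180.0, 18.0, 158.2]
force: [-0.4, 0.1, -0.2]
gripper_width: 27.5
gripper_force: 0.2
```

Width 27.5 mm with no force means the barrel isn't between the pads, so I look before doing anything else.

Run:
```python
from workcell import eyes
import cv2
a=eyes.grab_frame("wrist")["image"]; b=eyes.grab_frame("scene")["image"][130:330,200:460]; 
b=cv2.resize(b,(546,420)); cv2.imwrite("pics/w2.png",cv2.resize(cv2.hconcat([a,b]),None,fx=.72,fy=.72))
```

```text
(no output)
```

View pics/w2.png

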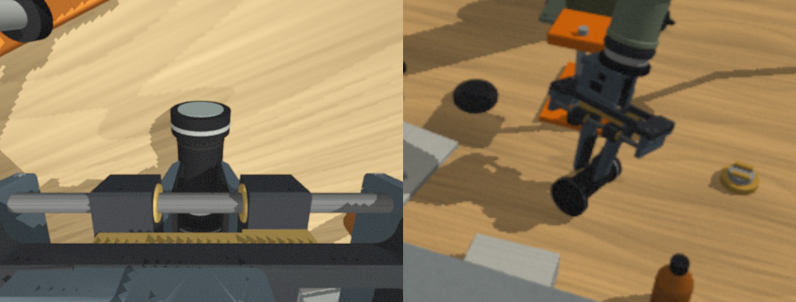

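```bash
python3 log.py
python3 - <<'E'
from delta import *
from workcell import eyes
a=eyes.grab_frame("wrist")["image"][100:330,200:380]
f=eyes.grab_frame("scene");b=f["image"][185:275,285:375]
c=cam(f);s=env.state();C=R.from_euler("xyz",s["ee_rot"],degrees=True)
print("tcp px",proj(c,[s["ee_pos"]+C.apply([0,y,z]) for y in(-14,0,14) for z in(0,-50)]).round())
cv2.imwrite("pics/w3.png",cv2.hconcat([cv2.resize(a,(400,510),interpolation=cv2.INTER_CUBIC),cv2.resize(b,(400,510),interpolation=cv2.INTER_CUBIC)]))
E
```

```text
5.4333 [ 19.   24.  111.7 -22.1  32.4 -31.8] [588.6 135.7  12.9] [-180.    18.   158.2] [ 0.3 -0.6 -0.1] 27.54876745971955 0.227672781329602
tcp px [[314. 254.]
 [320. 236.]
 [319. 256.]
 [325. 238.]
 [324. 259.]
 [330. 241.]]
```

View pics/w3.png

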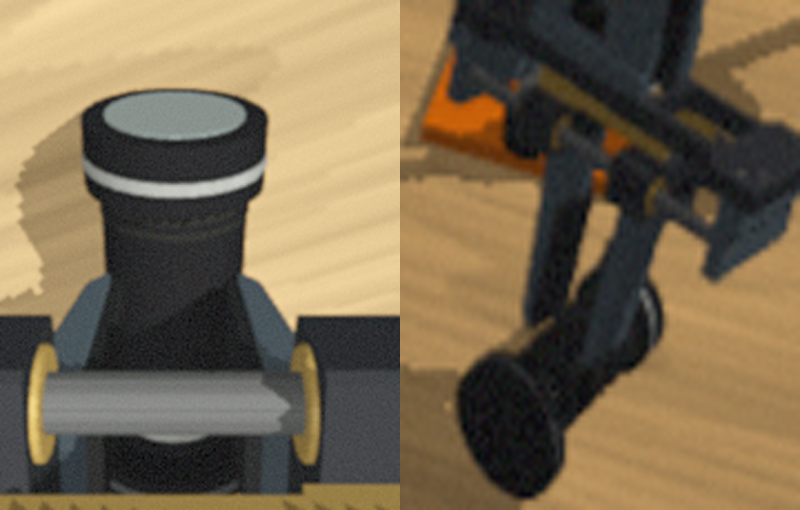

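The scope clearly sits between the fingers in both views, and it hasn't moved. I keep closing to see where they stop.

Request:
send_rows:
  targets: "0 0 0 0 0 0 20;0 0 0 0 0 0 10;0 0 0 0 0 0 0;0 0 0 0 0 0 0;0 0 0 0 0 0 0;0 0 0 0 0 0 0;0 0 0 0 0 0 0;0 0 0 0 0 0 0"
  grip_force: 30

```text
time_s: 6.2
ee_pos: [592.4, 137.4, 18.0]
ee_rot: [179.6, 18.5, 158.2]
force: [-6.3, 2.2, 23.4]
gripper_width: 0.1
gripper_force: 12.8
```

```bash
python3 log.py
python3 - <<'E'
from workcell import eyes
import cv2
a=eyes.grab_frame("wrist")["image"][100:330,180:400]
b=eyes.grab_frame("scene")["image"][185:275,285:375]
cv2.imwrite("pics/w4.png",cv2.hconcat([cv2.resize(a,(400,510),interpolation=cv2.INTER_CUBIC),cv2.resize(b,(400,510),interpolation=cv2.INTER_CUBIC)]))
E
```

```text
6.2 [ 19.   23.7 111.4 -22.1  32.4 -31.8] [592.4 137.4  18. ] [179.6  18.5 158.2] [-6.3  2.2 23.4] 0.14563644754257227 12.84136600792408
```

View pics/w4.png

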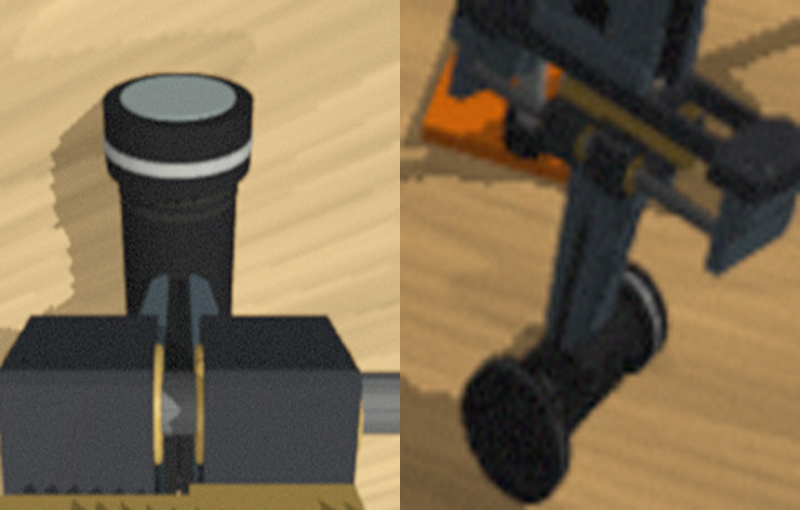

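Run:
```python
from delta import *
from workcell import eyes
f=eyes.grab_frame("wrist");c=cam(f);s=env.state();C=R.from_euler("xyz",s["ee_rot"],degrees=True);p=s["ee_pos"]
print("cam in tool",C.inv().apply(f["eye"]-p).round(1))
for z in(0,-15,-30,-45): print(z,proj(c,[p+C.apply([x,y,z]) for x in(16,8,-16) for y in(-10,10)]).round().tolist())
g=cam(eyes.grab_frame("scene"));h=cam(eyes.grab_frame("top"))
for z in(0,-30): print("scene",proj(g,p+C.apply([0,0,z])).round(),"top",proj(h,p+C.apply([0,0,z])).round())
```

```text
cam in tool [  71.5    1.  -206.3]
0 [[262.0, 209.0], [291.0, 209.0], [262.0, 220.0], [291.0, 220.0], [263.0, 251.0], [290.0, 251.0]]
-15 [[261.0, 215.0], [292.0, 215.0], [261.0, 227.0], [291.0, 227.0], [262.0, 260.0], [291.0, 260.0]]
-30 [[260.0, 222.0], [293.0, 222.0], [260.0, 234.0], [292.0, 234.0], [261.0, 270.0], [292.0, 270.0]]
-45 [[258.0, 230.0], [294.0, 230.0], [259.0, 243.0], [294.0, 243.0], [259.0, 282.0], [293.0, 282.0]]
scene [[320. 256.]] top [[244. 205.]]
scene [[323. 245.]] top [[241. 208.]]
```

The fingers shut on top of the barrel and pushed up with 23 N. That puts the real fingertips about 29 mm short of the reported TCP along the tool. I back up, open, and go deeper in steps, watching the force.

Request:
send_rows:
  targets: "0 0 -0.015 0 0 0 0;0 0 -0.02 0 0 0 30;0 0 -0.02 0 0 0 100;0 0 -0.02 0 0 0 100;0 0 -0.02 0 0 0 100;0 0 -0.02 0 0 0 100;0 0 -0.02 0 0 0 100;0 0 -0.02 0 0 0 100;0 0 -0.02 0 0 0 100;0 0 -0.02 0 0 0 100;0 0 -0.02 0 0 0 100"

```text
time_s: 7.37
ee_pos: [582.9, 138.0, 31.8]
ee_rot: [-180.0, 18.0, 158.2]
force: [-0.3, -0.1, 0.1]
gripper_width: 64.2
gripper_force: 0.0
```

Request:
send_rows:
  targets: "0 0 0.01 0 0 0 100;0 0 0.02 0 0 0 100;0 0 0.027 0 0 0 100;0 0 0.034 0 0 0 100;0 0 0.04 0 0 0 100;0 0 0.04 0 0 0 100"

```text
time_s: 7.87
ee_pos: [593.7, 132.9, -8.0]
ee_rot: [-179.9, 17.9, 158.3]
force: [-0.9, -0.1, 0.2]
gripper_width: 91.1
gripper_force: 0.0
```

Request:
send_rows:
  targets: "0 0 0.003 0 0 0 100;0 0 0.006 0 0 0 100;0 0 0.007 0 0 0 100;0 0 0.007 0 0 0 100"

```text
time_s: 8.2
ee_pos: [596.4, 132.5, -12.9]
ee_rot: [-180.0, 18.0, 158.2]
force: [-0.2, -0.0, 0.9]
gripper_width: 91.5
gripper_force: 0.0
```

Request:
send_rows:
  targets: "0 0 0 0 0 0 70;0 0 0 0 0 0 60;0 0 0 0 0 0 50;0 0 0 0 0 0 46;0 0 0 0 0 0 40;0 0 0 0 0 0 30;0 0 0 0 0 0 20;0 0 0 0 0 0 20;0 0 0 0 0 0 20;0 0 0 0 0 0 20;0 0 0 0 0 0 20;0 0 0 0 0 0 20"
  grip_force: 30

```text
time_s: 9.2
ee_pos: [596.4, 132.7, -12.8]
ee_rot: [180.0, 18.0, 158.3]
force: [0.3, -0.2, 0.7]
gripper_width: 39.7
gripper_force: 30.0
```

Gripped at 39.7 mm and 30 N. I lift straight up, then plan the reorientation.

Run:
```python
from delta import *
s=env.state(); C=R.from_euler("xyz",s["ee_rot"],degrees=True)
print("up150 in tool",C.inv().apply([0,0,.15]).round(4))
q0,e=ik(s["ee_pos"]+[0,0,150],C,s["qpos"]);print(q0.round(1),e)
seat=np.array([639.5,-173,12]);u=np.array([np.cos(np.radians(-7.6)),np.sin(np.radians(-7.6)),0])
for psi in(5,15,20):
  T=tool(psi,14)
  for back,up in((0,0),(60,40),(60,100)):
    x=seat+[0,0,50]+43*T.apply([0,0,1])-back*u+[0,0,up]
    q,e=ik(x,T,[-42,44,130,122,75,-88]);print(psi,back,up,q.round(1),round(e,3),x.round())
T=tool(15,14);x=seat+[0,0,150]+43*T.apply([0,0,1])-80*u
q1,e=ik(x,T,q)
for f in np.linspace(0,1,9):
    q=q0+f*(q1-q0);p,E=fk(P,q);ax=E.apply([np.cos(np.radians(14)),0,-np.sin(np.radians(14))]);g=p-43*E.apply([0,0,1])
    print(q.round(),p.round(),"grip",g.round(),"foot",(g-50*ax).round(),"eyep",(g+62*ax).round(),"wr",wrist(p,E).round())
```

```text
up150 in tool [-0.0464  0.     -0.1426]
[ 18.4  16.2 102.1 -15.3  48.8 -41. ] 3.789561257387201e-14
5 0 0 [-33.6  45.2 136.8 141.7  77.6 -91.3] 0.0 [ 681. -169.   52.]
5 60 40 [-38.2  39.7 143.9 137.4  78.6 -92.5] 0.0 [ 622. -161.   92.]
5 60 100 [-38.2  29.2 142.1 135.   69.7 -83.7] 0.0 [ 622. -161.  152.]
15 0 0 [-39.   45.  131.4 125.2  73.9 -87. ] 0.0 [ 680. -162.   52.]
15 60 40 [-43.9  39.2 138.1 120.5  74.6 -87.6] 0.0 [ 620. -154.   92.]
15 60 100 [-43.9  30.  136.5 117.4  69.4 -77.8] 0.0 [ 620. -154.  152.]
20 0 0 [-41.   45.1 128.3 117.4  72.9 -83.9] 0.0 [ 679. -159.   52.]
20 60 40 [-45.8  39.3 134.8 112.7  73.6 -84.4] 0.0 [ 619. -151.   92.]
20 60 100 [-45.8  30.7 133.3 109.6  70.  -74.5] 0.0 [ 619. -151.  152.]
[ 18.  16. 102. -15.  49. -41.] [596. 133. 137.] grip [584. 138. 178.] foot [630. 119. 182.] eyep [527. 160. 174.] wr [490. 175. 489.]
[ 10.  18. 107.   1.  52. -46.] [525. 113.  77.] grip [522. 112. 120.] foot [562.  85. 110.] eyep [471. 146. 133.] wr [500. 103. 447.]
[  2.  20. 111.  18.  54. -51.] [469. 121.  49.] grip [473. 111.  90.] foot [504.  79.  67.] eyep
[... 171 characters left out ...]
]
[-14.  23. 120.  50.  60. -60.] [457. 154.  65.] grip [456. 124.  96.] foot [466.  98.  55.] eyep [444. 158. 147.] wr [449. -98. 336.]
[-22.  25. 125.  67.  62. -65.] [498. 138.  93.] grip [487. 105. 118.] foot [490.  86.  72.] eyep [484. 129. 175.] wr [ 409. -151.  306.]
[-30.  26. 130.  83.  65. -70.] [551.  82. 122.] grip [529.  50. 140.] foot [528.  39.  92.] eyep [530.  64. 201.] wr [ 361. -193.  280.]
[-38.  28. 134. 100.  68. -74.] [593. -18. 143.] grip [560. -42. 157.] foot [558. -46. 107.] eyep [561. -36. 219.] wr [ 309. -225.  258.]
[-46.  30. 139. 116.  71. -79.] [ 601. -152.  152.] grip [ 560. -162.  162.] foot [ 560. -162.  112.] eyep [ 560. -162.  224.] wr [ 254. -245.  241.]
```

Request:
send_rows:
  targets: "-0.003 0 -0.01 0 0 0 20;-0.008 0 -0.025 0 0 0 20;-0.015 0 -0.045 0 0 0 20;-0.022 0 -0.07 0 0 0 20;-0.031 0 -0.095 0 0 0 20;-0.04 0 -0.122 0 0 0 20;-0.0464 0 -0.1426 0 0 0 20;-0.0464 0 -0.1426 0 0 0 20;-0.0464 0 -0.1426 0 0 0 20"
  grip_force: 45

```text
time_s: 9.95
ee_pos: [596.3, 132.7, 138.1]
ee_rot: [179.9, 18.0, 158.2]
force: [-1.3, -0.6, -3.9]
gripper_width: 39.2
gripper_force: 45.0
```

```bash
python3 log.py
cat > plan.py <<'E'
from delta import *
s=env.state(); C=R.from_euler("xyz",s["ee_rot"],degrees=True); q0=s["qpos"]
q1=np.array([-44.,30,137,117,69,-78])
g0=s["ee_pos"]-43*C.apply([0,0,1]); g1=np.array([565,-163,205.]); Tend=tool(15,14)
N=36; prev=s["ee_pos"],C; q=q0; base=prev; out=[]
for i in range(1,N+1):
    f=i/N; f2=f
    E=fk(P,q0+f*(q1-q0))[1]
    if i==N: E=Tend
    p=g0+f2*(g1-g0)+[0,0,50*np.sin(np.pi*f)]+43*E.apply([0,0,1]); q,e=ik(p,E,q)
    dr=np.degrees((prev[1].inv()*E).magnitude()); 
    print(i,q.round(),round(e,2),p.round(),"d",np.linalg.norm(p-prev[0]).round(),dr.round(1),"wr",wrist(p,E).round(),"ft",(p-43*E.apply([0,0,1])-50*E.apply([.97,0,-.242])).round()) if i%3==0 else 0
    prev=p,E
    out.append((p,E))
    if i%12==0:
        print(";".join(" ".join(f"{v:g}" for v in np.r_[base[1].inv().apply(pp-base[0]).round(0)/1000,(base[1].inv()*EE).as_rotvec(degrees=True).round(0)])+" 20" for pp,EE in out)); out=[]; base=prev
E
python3 plan.py
```

```text
9.95 [ 18.4  16.1 102.1 -15.3  48.8 -41. ] [596.3 132.7 138.1] [179.9  18.  158.2] [-1.3 -0.6 -3.9] 39.20308540626002 44.99753415584564
3 [ 12.  17.  96.  -4.  60. -47.] 0.0 [588. 111. 151.] d 9.0 4.5 wr [537. 121. 518.] ft [625.  88. 188.]
6 [  4.  19.  91.   6.  69. -49.] 0.0 [581.  92. 165.] d 8.0 4.5 wr [575.  56. 534.] ft [619.  58. 194.]
9 [ -3.  21.  87.  14.  76. -49.] 0.0 [577.  73. 179.] d 8.0 4.5 wr [599. -17. 537.] ft [611.  31. 198.]
12 [-10.  22.  86.  23.  81. -48.] 0.0 [574.  55. 192.] d 7.0 4.5 wr [606. -94. 529.] ft [602.   5. 201.]
-0.001 -0.008 -0.004 -0 3 3 20;-0.003 -0.015 -0.008 -0 7 6 20;-0.005 -0.023 -0.013 -1 10 9 20;-0.006 -0.03 -0.017 -1 14 12 20;-0.008 -0.037 -0.021 -2 17 15 20;-0.01 -0.044 -0.026 -2 20 18 20;-0.012 -0.05 -0.03 -3 23 21 20;-0.014 -0.057 -0.034 -4 26 24 20;-0.016 -0.063 -0.038 -5 29 28 20;-0.019 -0.069 -0.042 -7 31 31 20;-0.022 -0.075 -0.045 -8 34 34 20;-0.024 -0.081 -0.049 -10 37 38 20
15 [-17.  23.  87.  31.  84. -46.] 0.0 [574.  36. 202.] d 7.0 4.6 wr [ 593. -168.  511.] ft [593. -18. 202.]
18 [-24.  24.  91.  39.  85. -45.] 0.0 [576.  
[... 813 characters left out ...]
72. -54.] 0.0 [598. -86. 210.] d 10.0 4.9 wr [ 343. -320.  342.] ft [ 566. -120.  176.]
33 [-46.  23. 128.  94.  68. -61.] 0.0 [ 602. -118.  203.] d 11.0 4.9 wr [ 294. -291.  312.] ft [ 565. -141.  166.]
36 [-45.  23. 136. 113.  67. -71.] 0.0 [ 605. -152.  195.] d 12.0 5.4 wr [ 258. -245.  284.] ft [ 565. -163.  155.]
-0.005 0.005 -0.006 -4 2 3 20;-0.01 0.009 -0.012 -7 3 5 20;-0.016 0.014 -0.018 -11 5 8 20;-0.022 0.019 -0.024 -15 6 11 20;-0.028 0.023 -0.03 -19 7 13 20;-0.035 0.028 -0.036 -23 9 15 20;-0.043 0.033 -0.043 -27 10 18 20;-0.051 0.037 -0.049 -31 10 20 20;-0.059 0.041 -0.056 -36 11 23 20;-0.067 0.046 -0.063 -40 12 25 20;-0.076 0.05 -0.07 -44 12 27 20;-0.084 0.054 -0.077 -49 13 29 20
```

Request:
send_rows:
  targets: "-0.001 -0.008 -0.004 0 3 3 20;-0.003 -0.015 -0.008 0 7 6 20;-0.005 -0.023 -0.013 -1 10 9 20;-0.006 -0.03 -0.017 -1 14 12 20;-0.008 -0.037 -0.021 -2 17 15 20;-0.01 -0.044 -0.026 -2 20 18 20;-0.012 -0.05 -0.03 -3 23 21 20;-0.014 -0.057 -0.034 -4 26 24 20;-0.016 -0.063 -0.038 -5 29 28 20;-0.019 -0.069 -0.042 -7 31 31 20;-0.022 -0.075 -0.045 -8 34 34 20;-0.024 -0.081 -0.049 -10 37 38 20"

```text
time_s: 10.95
ee_pos: [573.0, 54.3, 189.1]
ee_rot: [171.1, -23.4, 123.9]
force: [0.7, 0.0, -2.5]
gripper_width: 39.5
gripper_force: 45.0
```

Request:
send_rows:
  targets: "-0.003 -0.003 -0.006 -2 3 3 20;-0.006 -0.006 -0.012 -4 5 6 20;-0.01 -0.008 -0.017 -6 8 9 20;-0.014 -0.01 -0.022 -8 10 13 20;-0.018 -0.013 -0.028 -11 13 16 20;-0.023 -0.015 -0.032 -13 15 19 20;-0.028 -0.017 -0.037 -16 17 22 20;-0.034 -0.019 -0.042 -19 19 25 20;-0.04 -0.022 -0.046 -22 21 28 20;-0.046 -0.024 -0.05 -25 23 31 20;-0.053 -0.026 -0.054 -28 24 35 20;-0.061 -0.029 -0.057 -31 26 38 20"

```text
time_s: 11.95
ee_pos: [584.2, -30.2, 212.7]
ee_rot: [167.4, -57.4, 81.9]
force: [0.3, 0.4, -2.8]
gripper_width: 39.3
gripper_force: 45.0
```

Request:
send_rows:
  targets: "-0.005 0.005 -0.006 -4 2 3 20;-0.01 0.009 -0.012 -7 3 5 20;-0.016 0.014 -0.018 -11 5 8 20;-0.022 0.019 -0.024 -15 6 11 20;-0.028 0.023 -0.03 -19 7 13 20;-0.035 0.028 -0.036 -23 9 15 20;-0.043 0.033 -0.043 -27 10 18 20;-0.051 0.037 -0.049 -31 10 20 20;-0.059 0.041 -0.056 -36 11 23 20;-0.067 0.046 -0.063 -40 12 25 20;-0.076 0.05 -0.07 -44 12 27 20;-0.084 0.054 -0.077 -49 13 29 20"

```text
time_s: 12.95
ee_pos: [603.4, -153.3, 188.6]
ee_rot: [-175.8, -75.2, 10.7]
force: [0.7, 1.1, -1.2]
gripper_width: 39.8
gripper_force: 45.0
```

```bash
python3 log.py
cat > look.py <<'E'
from delta import *
from workcell import eyes
import sys
s=env.state(); C=R.from_euler("xyz",s["ee_rot"],degrees=True)
T=tool(15,14); print("tool vs nominal",(T.inv()*C).as_rotvec(degrees=True).round(2))
g=s["ee_pos"]-43*C.apply([0,0,1]); ax=C.apply([np.cos(np.radians(14)),0,-np.sin(np.radians(14))]); print("g",g.round(1),"axis",ax.round(3))
ims=[]
th=np.linspace(0,2*np.pi,24,endpoint=False)
u=np.cross(ax,[1,0,0]);u/=np.linalg.norm(u);v=np.cross(ax,u)
for n in("scene","top"):
    f=eyes.grab_frame(n);c=cam(f);K=6
    P3=[g+ax*(z-50)+r*(np.cos(t)*u+np.sin(t)*v) for z,r in((0,31),(12,31),(94,24),(112,24)) for t in th]
    uv=proj(c,P3);m=uv.mean(0).round().astype(int);w,h=33,41
    im=f["image"][m[1]-h:m[1]+h,m[0]-w:m[0]+w]
    im=cv2.resize(im,None,fx=K,fy=K,interpolation=cv2.INTER_CUBIC)
    for q in uv: cv2.circle(im,tuple(((q-m+[w,h]+.5)*K).astype(int).tolist()),1,(0,0,255),-1)
    print(n,"origin px",m-[w,h]); ims.append(im)
cv2.imwrite(sys.argv[1],cv2.hconcat(ims))
E
python3 look.py pics/l1.png
```

```text
12.95 [-45.5  23.5 136.3 113.1  66.2 -69.8] [ 603.4 -153.3  188.6] [-175.8  -75.2   10.7] [ 0.7  1.1 -1.2] 39.771634655385036 44.99803841114044
tool vs nominal [-0.02 -0.76  1.11]
g [ 563.3 -164.1  199.5] axis [ 0.018 -0.015  1.   ]
scene origin px [169 116]
top origin px [346 167]
```

View pics/l1.png

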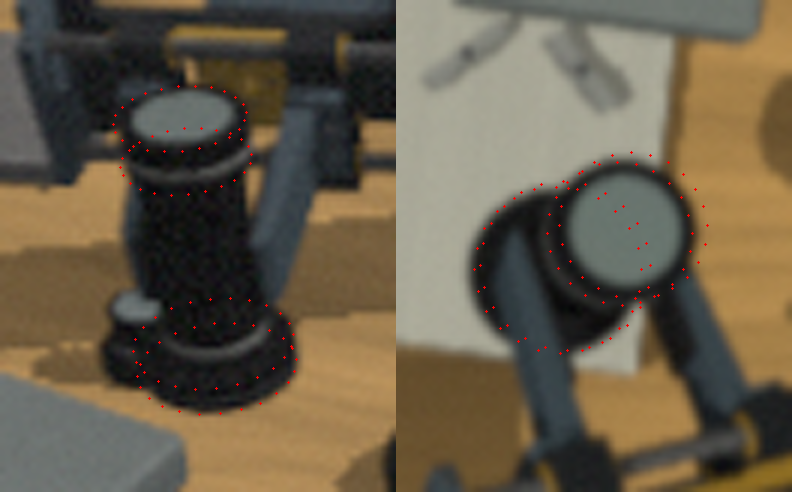

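The overlay matches both views: foot dots land on the foot at top (545,270 in the crop), and the scope stands within about 1°. This confirms the 43 mm grip depth. Now to a low pre-place point in front of the V.

```bash
cat > mv.py <<'E'
from delta import *
import sys
u=np.array([np.cos(np.radians(-7.6)),np.sin(np.radians(-7.6)),0]); v=np.array([-u[1],u[0],0])
back,lat,h=map(float,sys.argv[1:4])
s=env.state(); C=R.from_euler("xyz",s["ee_rot"],degrees=True); g=s["ee_pos"]-43*C.apply([0,0,1]); seat=np.array([639.5,-173,12])
ax=C.apply([np.cos(np.radians(14)),0,-np.sin(np.radians(14))]); foot=g-50*ax
print("foot station",[round(float(x),1) for x in((foot-seat)@u,(foot-seat)@v,foot[2]-12)],"axis",ax.round(3),"q",s["qpos"].round(1))
print("shift",C.inv().apply(seat-back*u+lat*v+[0,0,h]-foot).round(1),"mm; down1",C.inv().apply([0,0,-1]).round(3),"fwd1",C.inv().apply(u).round(3),"left1",C.inv().apply(v).round(3),"force",s["force"].round(1))
E
python3 mv.py 45 0 15
```

```text
foot station [-80.0, 2.7, 135.6] axis [ 0.023 -0.019  1.   ] q [-45.4  23.6 136.6 112.8  66.2 -69.6]
shift [-108.    19.    61.3] mm; down1 [-0.966  0.024  0.258] fwd1 [0.248 0.385 0.889] left1 [ 0.078 -0.923  0.378] force [-0.3  0.8 -2.6]
```

Request:
send_rows:
  targets: "-0.015 0.003 0.008 0 0 0 20;-0.035 0.006 0.02 0 0 0 20;-0.055 0.01 0.031 0 0 0 20;-0.075 0.013 0.043 0 0 0 20;-0.09 0.016 0.051 0 0 0 20;-0.1 0.018 0.057 0 0 0 20;-0.108 0.019 0.061 0 0 0 20;-0.108 0.019 0.061 0 0 0 20;-0.108 0.019 0.061 0 0 0 20;-0.108 0.019 0.061 0 0 0 20"

```text
time_s: 13.88
ee_pos: [639.7, -160.2, 71.5]
ee_rot: [-176.3, -75.5, 11.5]
force: [-1.0, -0.3, -3.0]
gripper_width: 39.1
gripper_force: 45.0
```

```bash
python3 mv.py 45 0 2
```

```text
foot station [-40.6, -2.9, 20.3] axis [ 0.012 -0.013  1.   ] q [-42.6  41.8 135.5 121.5  74.1 -86.6]
shift [-18.5  -4.1   1.7] mm; down1 [-0.968  0.016  0.25 ] fwd1 [0.237 0.385 0.892] left1 [ 0.082 -0.923  0.377] force [-1.  -0.3 -3. ]
```

Request:
send_rows:
  targets: "-0.004 -0.001 0 0 0 0 20;-0.008 -0.002 0.001 0 0 0 20;-0.011 -0.003 0.001 0 0 0 20;-0.013 -0.004 0.001 0 0 0 20;-0.014 -0.004 0.001 0 0 0 20;-0.015 -0.004 0.001 0 0 0 20;-0.016 -0.004 0.001 0 0 0 20;-0.016 -0.004 0.001 0 0 0 20"

```text
time_s: 14.55
ee_pos: [635.7, -157.1, 55.1]
ee_rot: [-176.3, -75.5, 11.4]
force: [-0.7, 0.2, -3.5]
gripper_width: 39.1
gripper_force: 45.0
```

```bash
python3 mv.py 45 0 0
```

```text
foot station [-45.0, -0.4, 3.9] axis [ 0.013 -0.013  1.   ] q [-42.6  44.2 136.3 122.2  75.7 -89.5]
shift [-3.8 -0.3  1.1] mm; down1 [-0.968  0.016  0.251] fwd1 [0.237 0.385 0.892] left1 [ 0.082 -0.923  0.376] force [-0.7  0.2 -3.5]
```

Down in 0.5 mm rows, two short calls, watching the force.

Request:
send_rows:
  targets: "-0.0005 0 0.0001 0 0 0 20;-0.001 0 0.0003 0 0 0 20;-0.0015 0 0.0004 0 0 0 20;-0.002 0 0.0005 0 0 0 20;-0.0025 0 0.0006 0 0 0 20;-0.0025 0 0.0006 0 0 0 20"

```text
time_s: 15.05
ee_pos: [635.7, -157.0, 52.8]
ee_rot: [-176.3, -75.5, 11.4]
force: [0.6, -0.6, -2.4]
gripper_width: 39.3
gripper_force: 45.0
```

Request:
send_rows:
  targets: "-0.0005 0 0.0001 0 0 0 20;-0.001 0 0.0003 0 0 0 20;-0.0015 0 0.0004 0 0 0 20;-0.0015 0 0.0004 0 0 0 20"

```text
time_s: 15.38
ee_pos: [635.8, -157.0, 52.8]
ee_rot: [-176.4, -75.7, 11.5]
force: [-4.2, 0.0, 4.6]
gripper_width: 39.2
gripper_force: 45.0
```

Request:
send_rows:
  targets: "0.0015 0 -0.0004 0 0 0 20;0.0038 0.0039 0.0085 0 0 0 20;0.0062 0.0077 0.0174 0 0 0 20;0.0079 0.0104 0.0237 0 0 0 20;0.0091 0.0123 0.0281 0 0 0 20;0.0098 0.0135 0.0308 0 0 0 20;0.0103 0.0142 0.0326 0 0 0 20;0.0105 0.0146 0.0335 0 0 0 20;0.0105 0.0146 0.0335 0 0 0 20;0.0105 0.0146 0.0335 0 0 0 20"

```text
time_s: 16.22
ee_pos: [673.3, -161.9, 52.7]
ee_rot: [-176.3, -75.5, 11.4]
force: [-0.3, 1.3, -0.2]
gripper_width: 39.3
gripper_force: 45.0
```

```bash
python3 mv.py 0 0 0
```

```text
foot station [-7.0, -0.1, 1.5] axis [ 0.013 -0.013  1.   ] q [-39.6  44.4 131.9 124.2  73.4 -85.9]
shift [0.2 2.6 6.7] mm; down1 [-0.968  0.016  0.25 ] fwd1 [0.237 0.385 0.892] left1 [ 0.082 -0.923  0.377] force [-0.3  1.3 -0.2]
```

Now forward in 0.8 mm rows, watching for contact with the bars.

Request:
send_rows:
  targets: "0.0002 0.0003 0.0007 0 0 0 20;0.0004 0.0006 0.0014 0 0 0 20;0.0006 0.0009 0.0021 0 0 0 20;0.0007 0.0012 0.0027 0 0 0 20;0.0009 0.0015 0.0036 0 0 0 20;0.0009 0.0015 0.0036 0 0 0 20"

```text
time_s: 16.72
ee_pos: [677.4, -162.7, 52.7]
ee_rot: [-176.3, -75.5, 11.5]
force: [-1.8, 0.7, 0.7]
gripper_width: 39.1
gripper_force: 45.0
```

Request:
send_rows:
  targets: "0.0002 0.0003 0.0007 0 0 0 20;0.0004 0.0006 0.0014 0 0 0 20;0.0005 0.0008 0.0018 0 0 0 20;0.0005 0.0008 0.0018 0 0 0 20"

```text
time_s: 17.05
ee_pos: [679.4, -162.9, 52.7]
ee_rot: [-176.3, -75.5, 11.5]
force: [-2.5, -0.6, 1.8]
gripper_width: 39.4
gripper_force: 45.0
```

Request:
send_rows:
  targets: "0.0002 0.0003 0.0007 0 0 0 20;0.0004 0.0006 0.0014 0 0 0 20;0.0005 0.0008 0.0018 0 0 0 20;0.0005 0.0008 0.0018 0 0 0 20"

```text
time_s: 17.38
ee_pos: [680.7, -162.9, 52.9]
ee_rot: [-176.1, -75.5, 11.3]
force: [-8.7, -0.8, 4.2]
gripper_width: 39.6
gripper_force: 45.0
```

```bash
python3 mv.py 0 0 0
```

```text
foot station [0.4, -0.2, 1.6] axis [ 0.013 -0.014  1.   ] q [-39.1  44.4 131.  124.6  72.8 -85.1]
shift [-1.7 -0.3  0.1] mm; down1 [-0.968  0.017  0.251] fwd1 [0.238 0.385 0.892] left1 [ 0.081 -0.923  0.376] force [-8.7 -0.8  4.2]
```

Request:
send_rows:
  targets: "0.0002 0.0003 0.0007 0 0 0 20;0.0002 0.0004 0.0009 0 0 0 20;0.0002 0.0004 0.0009 0 0 0 20"

```text
time_s: 17.63
ee_pos: [681.1, -162.9, 52.9]
ee_rot: [-175.9, -75.4, 11.1]
force: [-12.9, -2.5, 5.4]
gripper_width: 39.5
gripper_force: 45.0
```

Request:
send_rows:
  targets: "0 0 0 0 0 0 20;0 0 0 0 0 0 20;0 0 0 0 0 0 20;0 0 0 0 0 0 20"
  grip_force: 8

```text
time_s: 17.97
ee_pos: [682.0, -162.9, 53.2]
ee_rot: [-176.2, -75.5, 11.3]
force: [-6.4, 0.9, 4.2]
gripper_width: 39.9
gripper_force: 8.0
```

Request:
send_rows:
  targets: "0 0 0 0 0 0 46;0 0 0 0 0 0 50;0 0 0 0 0 0 55;0 0 0 0 0 0 65;0 0 0 0 0 0 80;0 0 0 0 0 0 95;0 0 0 0 0 0 95;0 0 0 0 0 0 95;0 0 0 0 0 0 95;0 0 0 0 0 0 95"

```text
time_s: 18.8
ee_pos: [682.3, -163.3, 52.7]
ee_rot: [-176.3, -75.5, 11.4]
force: [1.1, -0.1, -0.3]
gripper_width: 86.6
gripper_force: 0.0
```

Run:
```python
from delta import *
from workcell import eyes
s=env.state();print(s["force"].round(1),s["gripper_width"])
ims=[]
seat=np.array([639.5,-173,12]);th=np.linspace(0,2*np.pi,24,endpoint=False);K=6
for n in("scene","top"):
    f=eyes.grab_frame(n);c=cam(f)
    P3=[seat+[r*np.cos(t),r*np.sin(t),z] for z,r in((0,31),(12,31),(94,24),(112,24)) for t in th]
    uv=proj(c,P3);m=uv.mean(0).round().astype(int);w,h=33,45
    im=cv2.resize(f["image"][m[1]-h:m[1]+h,m[0]-w:m[0]+w],None,fx=K,fy=K,interpolation=cv2.INTER_CUBIC)
    for q in uv: cv2.circle(im,tuple(((q-m+[w,h]+.5)*K).astype(int).tolist()),1,(0,0,255),-1)
    ims.append(im)
cv2.imwrite("pics/fin.png",cv2.hconcat(ims))
```

```text
[ 1.1 -0.1 -0.3] 86.64103900193369
```

View pics/fin.png

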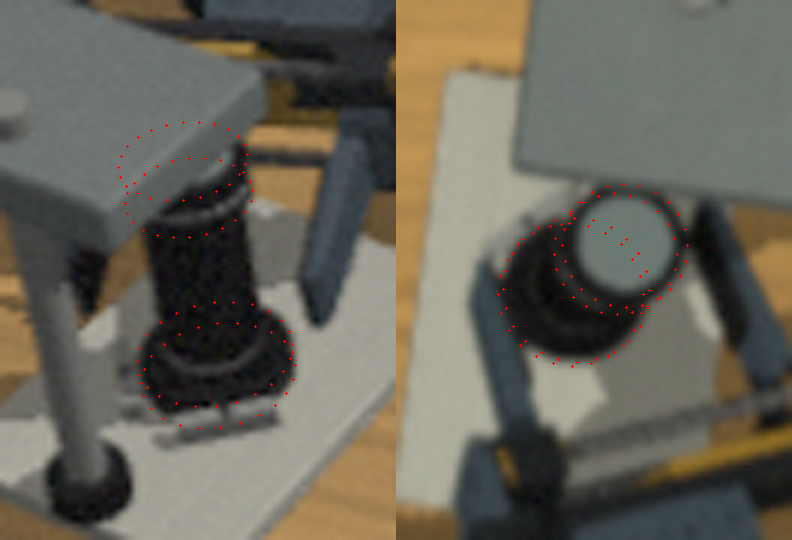

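The final look shows the scope upright, with its foot and eyepiece outlines on the seat model to within about 1 mm. The fingers are open and the force is near zero. I back out along the tool.

Request:
send_rows:
  targets: "0 0 -0.005 0 0 0 95;0 0 -0.012 0 0 0 95;0 0 -0.022 0 0 0 95;0 0 -0.035 0 0 0 95;0 0 -0.05 0 0 0 95;0 0 -0.065 0 0 0 95;0 0 -0.08 0 0 0 95;0 0 -0.095 0 0 0 95;0 0 -0.11 0 0 0 95;0 0 -0.11 0 0 0 95;0 0 -0.11 0 0 0 95"

```text
time_s: 19.82
ee_pos: [578.9, -192.3, 80.6]
ee_rot: [-176.3, -75.5, 11.3]
force: [0.4, -0.0, 0.0]
gripper_width: 86.6
gripper_force: 0.0
```

Run:
```python
from h import *
from workcell import env, eyes
s=env.state();print(s["time_s"],s["ee_pos"].round(1),s["force"].round(1),s["qpos"].round(1))
f=eyes.grab_frame("top");c=cam(f);seat=np.array([639.5,-173,12])
# scope silhouette fit (upright) by dark pixels, foot + eyepiece lower part
th=np.linspace(0,2*np.pi,60)
uv0=proj(c,seat+[0,0,56])[0].round().astype(int);w=26
im=f["image"][uv0[1]-w:uv0[1]+w,uv0[0]-w:uv0[0]+w].max(2).astype(float);m=np.clip((95-im)/40,0,1)
def sil(dx,dy,z,r):
    k=np.zeros((2*w*8,2*w*8),np.uint8);p=proj(c,[seat+[dx+r*np.cos(t),dy+r*np.sin(t),z] for t in th])-uv0+w+.5
    cv2.fillConvexPoly(k,(p*8).round().astype(np.int32),255);return cv2.resize(k,(2*w,2*w),interpolation=cv2.INTER_AREA)/255.
# foot top disc minus eyepiece region
best=[]
for dx in np.arange(-5,5.1,1):
    for dy in np.arange(-5,5.1,1):
        s_=np.maximum(sil(dx,dy,12,31),sil(dx,dy,0,31)); e=np.maximum(sil(dx,dy,112,24),sil(dx,dy,94,24)); W=cv2.dilate(sil(0,0,112,26),np.ones((3,3)))<.01
        W[:12]=False; best.append((float((np.abs(s_-m)*W).sum()),dx,dy))
print(sorted(best)[:4])
```

```text
19.8167 [ 578.9 -192.3   80.6] [ 0.4 -0.   0. ] [-52.6  40.4 138.2 111.9  75.  -87.7]
[(13.317156862745097, np.float64(3.0), np.float64(-2.0)), (14.55343137254902, np.float64(3.0), np.float64(-1.0)), (16.36911764705882, np.float64(2.0), np.float64(-2.0)), (17.4171568627451, np.float64(4.0), np.float64(-2.0))]
```

```bash
python3 -c "
from workcell import env
print(env.job_done())"
```

```text
the job is handed in; nothing more can be done
None
```

I handed the job in at 19.8 s: the scope stands upright on the station plate, pushed home against the V stop and released, with the gripper backed clear; my first grasp attempt closed on top of the barrel before the second one held, and no bystander was handled, though I did not check their positions afterwards.

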